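Seal check along a specimen carrier's lid seam

TASK

Check the lid seal of the specimen carrier: take the yellow tester pen out of its stand, put its sprung tip into the dark seam next to the green dot and draw it lightly and slowly (no faster than 5 cm/s) along the seam, round the one corner, to the orange dot, without lifting the tip out on the way. Then hang the pen back in its stand by its collar without dropping it, let go, and log the check on the key console: press the yellow key right down, let it come up, then press the blue key right down. Keep off the red key and leave the meter, the mouse and the jar where they are.

Things in the scene. Friction and masses are not known exactly. Their poses are not given: they have to be found in the camera images.
- carrier: Fixed flat specimen case, white with a blue lid panel, 160 (x) x 230 (y) x 70 mm; place and yaw vary. Origin: centre of its underside. The dark seam is a groove 10 mm wide, 3 mm deep in the level top, round the lid panel: floor 67 mm above the bench, centre line a square-cornered rectangle at x = +-55, y = +-85 mm. Nothing to hit stands above the top.
- seam_start (a point): Start of the path: centre of the seam's floor beside the green dot (14 mm across, on the white rim 15 mm outward), at x = -55, y = -35 mm of the carrier. From here the path runs 120 mm straight along the carrier's +y to the corner.
- seam_a1 (a point): Point on the seam's floor on the way, 40 mm from the start on the long side.
- seam_a2 (a point): Point on the seam's floor on the way, 80 mm from the start on the long side.
- seam_corner (a point): Corner of the path, centre of the seam's floor where its two sides meet, at x = -55, y = 85 mm of the carrier. From here the path runs 70 mm straight along the carrier's +x to the end.
- seam_b1 (a point): Point on the seam's floor on the way, half way (35 mm) from the corner to the end.
- seam_end (a point): End of the path: centre of the seam's floor beside the orange dot (14 mm across, on the white rim 18 mm outward), at x = 15, y = 85 mm of the carrier.
- stand: Fixed pen stand, a grey top plate 74 x 74 x 8 mm on two side walls over a dark base 90 x 80 x 10 mm; the top is 95 mm above the bench, with an upright hole 26 mm in diameter at its centre. Origin: centre of its underside. Place and yaw vary; it is left or right of the carrier, the console on the other side.
- stand_seat (a point): Centre of the hole in the stand's top plate, at its upper face; the pen's collar rests here.
- pen: Yellow tester pen, loose, 70 to 120 g, hanging upright in the stand by its black round collar (40 mm across, 6 mm thick). Origin: centre of the collar's underside; z up the pen. Square yellow grip 18 x 18 mm (sides along x, y) from 6 to 56 mm above the origin. Below: round barrel 16 mm thick, tapering from 45 to 56 mm down, then the steel nib, tip 70 mm down when free.
- pen_grip (a point): Point on the pen's axis 30 mm above its origin, in the square grip; axes as the pen's. With the TCP here the fingertips clear the collar by 5 mm.
- nib_tip (a point): Very tip of the round-ended nib (6 mm thick, end radius 3 mm); moves in with the nib.
- nib (a joint): How far the sprung nib is pushed into the pen: 0 free, 0.008 m fully in (hard stop). The spring takes about 0.75 N to start and 2.75 N at the end; about 4 mm in is a good light touch.
- console: Grey key console 90 (x) x 150 (y) x 30 (z) mm with three round keys in a row along its y, 46 mm apart; which colour is where changes. Origin: centre of its underside. Fixed to the bench; its place and yaw change and it may be on either side of the carrier.
- key_yellow_top (a point): Centre of the yellow key's top (28 mm across), 48 mm above the bench when up, standing 6 mm proud of its black housing (44 mm across).
- key_blue_top (a point): Centre of the blue key's top (28 mm across), 48 mm above the bench when up, standing 6 mm proud of its black housing (44 mm across).
- key_red_top (a point): Centre of the red key's top (28 mm across), 48 mm above the bench when up, standing 6 mm proud of its black housing (44 mm across). Not to be pressed.
- key_yellow (a joint): Travel of the yellow key: 0 up, 0.006 m fully down, springs back; about 1.5 N to start and 5 N at the bottom.
- key_blue (a joint): Travel of the blue key: 0 up, 0.006 m fully down, springs back; about 1.5 N to start and 5 N at the bottom.
- key_red (a joint): Travel of the red key: 0 up, 0.006 m fully down, springs back; about 1.5 N to start and 5 N at the bottom.
- meter: Bystander: black hand-held meter lying flat, 55 x 95 x 20 mm, loose; origin at the centre of its underside.
- mouse: Bystander: black computer mouse, 100 x 58 x 31 mm, loose; origin at the centre of its underside.
- jar: Bystander: small clear jar with an orange cap, 56 mm across, 60 mm tall, loose; origin at the centre of its underside.
Not all that is in view belongs to the job. Of the things like the pen, leave any that is pink; of the rest the larger one is meant.

How it is judged:
On the way, in this order (a step that is already met when the one before it is completed fails the run):
1. the pen is lifted out of its stand (z of pen in the frame of stand_seat above 0.06 m), for 0.1 s.
2. the pen's tip is pressed into the seam at the green dot (distance between nib_tip and seam_start below 0.006 m and value of joint nib above 0.001 m), for 0.1 s.
3. the tip is still pressed in the seam, a third of the way along the long side (distance between nib_tip and seam_a1 below 0.006 m and value of joint nib above 0.001 m), for 0.05 s.
4. the tip is still pressed in the seam, two thirds along the long side (distance between nib_tip and seam_a2 below 0.006 m and value of joint nib above 0.001 m), for 0.05 s.
5. the tip is still pressed in the seam, at the corner (distance between nib_tip and seam_corner below 0.006 m and value of joint nib above 0.001 m), for 0.05 s.
6. the tip is still pressed in the seam, half way along the short side (distance between nib_tip and seam_b1 below 0.006 m and value of joint nib above 0.001 m), for 0.05 s.
7. the tip is still pressed in the seam, at the orange dot (distance between nib_tip and seam_end below 0.006 m and value of joint nib above 0.001 m), for 0.05 s.
8. the pen hangs in its stand again, released (horizontal distance between pen and stand_seat below 0.009 m and z of pen in the frame of stand_seat between -0.004 and 0.004 m and angle between pen's own z axis and vertical below 0.12 rad and contact force between the fingers and pen below 0.1 N and linear speed of pen below 0.03 m/s), for 0.2 s.
9. the yellow key is pressed down (all of step 8 and value of joint key_yellow above 0.0045 m), for 0.05 s.
10. then the blue key is pressed down (all of step 8 and value of joint key_blue above 0.0045 m and value of joint key_yellow below 0.002 m), for 0.05 s.
At the end, for the whole second after the job is handed in: The pen hangs upright in its stand, released and at rest: collar within 9 mm of the hole's centre and 4 mm of the plate, tilt under 0.12 rad. All three keys are up again, and the meter, the mouse and the jar are within 30 mm of where they began (all of step 8 and value of joint each of key_yellow, key_blue, key_red below 0.002 m and distance of each of meter, mouse, jar from where it was at the start of the episode below 0.03 m); the robot touches nothing.
It fails at once if the pen moves faster than 0.08 m/s while its tip is pressed, or presses the carrier with more than 15 N ((value of joint nib above 0.001 m and linear speed of pen above 0.08 m/s) or contact force between pen and carrier above 15 N).
It fails at once if the tip is lifted out of the seam (passes 7 to 15 mm above its floor) on the way, farther than 20 mm from the path's start and end (z of nib_tip in the frame of carrier between 0.074 and 0.082 m and ((x of nib_tip in the frame of carrier between -0.063 and -0.047 m and y of nib_tip in the frame of carrier between -0.015 and 0.093 m) or (y of nib_tip in the frame of carrier between 0.077 and 0.093 m and x of nib_tip in the frame of carrier between -0.063 and -0.005 m))).
It fails at once if the pen is dropped (falls faster than 0.45 m/s, unheld) (contact force between the fingers and pen below 0.05 N and linear speed of pen above 0.45 m/s).
It fails at once if the red key is pressed, or the yellow and blue keys are down together (value of joint key_red above 0.002 m or value of joint each of key_yellow, key_blue above 0.002 m).
It fails at once if the meter, the mouse or the jar is shifted by more than 30 mm (distance of any of meter, mouse, jar from where it was at the start of the episode above 0.03 m).
It also fails if it takes over 72 s, if anything falls off the work surface, if the arm or the gripper's body presses on something with over 40 N, if the wrist force passes 120 N, or if a joint passes its speed limit or range.

ROBOT

A 6-joint arm with a two-finger parallel gripper is mounted at the origin on the work surface. World frame = base frame: x ahead of the robot, y to its left, z up, the work surface at z = 0. Lengths are in m, angles in rad, forces in N, time in s.
With the tool pointing down it reaches from about 0.325 to 0.775 m from the base axis. Payload 9.3 kg.
Tool frame: the origin (TCP) lies between the finger pads, 19 mm behind the fingertips; this is the grasp point; x points along the fingers, z is the direction in which the jaws open and shut, and the axes are right-handed (so a half turn about x gives the same grasp; the last joint's range is limited). The gripper opens to 85 mm and grips with 20 to 120 N. Pads are 22 mm wide; open, the fingers measure 114 mm over their backs; the gripper's body (76 mm by 85 mm) begins 54 mm behind the grasp point. The pads swing forward as they close: fully open they stand 13 mm farther back than shut.
Start: joints at [-1.399, 0.259, 0.021, 1.334, 0, 1.418], TCP at [0.176, -0.521, 0.25] pointing down, gripper open.
Joint ranges: [-3.04, 3.04], [-0.91, 1.82], [-1.04, 1.36], [-1.92, 1.95], [-1.52, 1.45], [-3.14, 3.14]. Speed limits (rad/s): [2.22, 2.22, 2.79, 3.14, 3.14, 3.14].

INTERFACE

Orientations are given as [roll, pitch, yaw] about the fixed x, y, z axes, in that order (R = Rz(yaw) Ry(pitch) Rx(roll)).
In Python, from station import state, capture, calibration, job_done gives the robot as it stands. The module is installed in compiled form; this text tells all that it offers.
- The arm moves only by the shell command python3 -m inch 'ROWS' [OPENING] [FORCE]. ROWS is JSON, a list of rows, each an object with "travel": the shift along the tool's x, y, z in units of 25 mm (1.0 is 25 mm), a list of three; "turn": the turn about the tool's x in units of 5 degrees (1.0 is 5 degrees). In form: [{"travel": [dx, dy, dz], "turn": turn}, ...]. A call has 1 to 20 rows; each row shifts and turns the commanded pose from where the row before left it, along the tool's axes as they then stand; what a row does not reach is not made up. A row lasts 1/8 s, in which the tool goes at most 62.5 mm and 10.7 degrees, less where a joint would pass 70% of its speed; a pose out of reach is approached as far as the arm can. A call is refused whole if a number of a shift passes 1 or a number of a turn 1, either way. A call with a gripper value outside its range is refused whole. OPENING is the closure, from 0 (fully open) to 1 (shut), set as the call begins (- or left out, the last holds). The fingers move at their own pace and stop on an object; FORCE is the grip in N (left out, the last holds). Time passes only in rows, so rows that do not move let the fingers close. It gives the time, the measured TCP pose, the force and the opening at its end, in the units of the state.
- state(): the state, without advancing time (a new reading comes with each control period).
- capture(name): name is "side" or "top"; returns the picture (400x640x3 uint8, blue, green, red); there is no depth.
- calibration(name): a dict with "camera_matrix" (3x3 intrinsics, pixels), "k1" (the pictures are not rectified: a ray, as slopes to the right and down, at radius r is drawn at 1 + k1 r^2 times it, then the intrinsics apply), "R" (3x3) and "t" (3): a world point X has camera coordinates R X + t. Camera axes: x right, y down, z forward; pixel columns grow to the right and rows downward; lengths in m; the calibration is good to about 2 mm. A picture is of the moment at which its call begins. calibration takes no time and is no camera call.
- job_done(): hands the job in, once; it reports no verdict.
The state is a dict: "time": time; "joints": joint angles; "joint_velocities": joint speeds; "joint_efforts": joint torques, N m; "position": TCP position; "ee_rot": TCP orientation; "contact_force": force on the tool from outside, world axes, zero at the start; "ft_torque": the same for the moment, N m; "grip_width": finger opening in m.
Only numpy, scipy, OpenCV 4.12 (cv2) and the standard library are available. Lean on these libraries where they do the work, as an engineer would, in place of code of your own. Each camera call takes 0.05 s, during which the arm holds its last target. There are 200 camera calls.

## Working session

There is one attempt and no reset: what is moved stays moved. The work goes in short steps, Python scripts to look and compute and a shell command to move; the robot and the scene stay as the last step left them, time stands still between calls to the robot, and variables do not carry over. Pictures are saved under pics/ and viewed, about 8 in all and at most 12, crops included, and the job is handed in when it is done.

```bash
mkdir -p pics && ls && python3 - <<'E'
from station import state,capture,calibration
import cv2
s=state();print({k:s[k] for k in('time','position','ee_rot','grip_width','contact_force')})
for n in('top','side'):
    cv2.imwrite(f'pics/{n}0.png',capture(n)); print(n,calibration(n))
E
```

```text
pics
{'time': 0.0, 'position': array([ 0.17545266, -0.52098359,  0.24935874]), 'ee_rot': array([3.00941724, 1.56944583, 1.76338476]), 'grip_width': 0.08539457295701926, 'contact_force': array([-0.69292686,  0.10722336, -0.00357885])}
top {'camera_matrix': array([[362.53691671,   0.        , 316.73394393],
       [  0.        , 362.53691671, 198.56976548],
       [  0.        ,   0.        ,   1.        ]]), 'k1': -0.03475777679140558, 'R': array([[-0.1489458 , -0.98883626, -0.00424178],
       [-0.96677185,  0.14652091, -0.20948464],
       [ 0.20776752, -0.02710103, -0.97780274]]), 't': array([0.04308533, 0.61623866, 0.90186072])}
side {'camera_matrix': array([[455.93169923,   0.        , 322.06545575],
       [  0.        , 455.93169923, 199.88326269],
       [  0.        ,   0.        ,   1.        ]]), 'k1': -0.054911707466515455, 'R': array([[ 0.99971241, -0.01025677,  0.02167687],
       [ 0.00941797, -0.6633714 , -0.74823104],
       [ 0.02205424,  0.74822001, -0.66308403]]), 't': array([-0.61882546,  0.05862675,  1.23218576])}
```

View pics/top0.png

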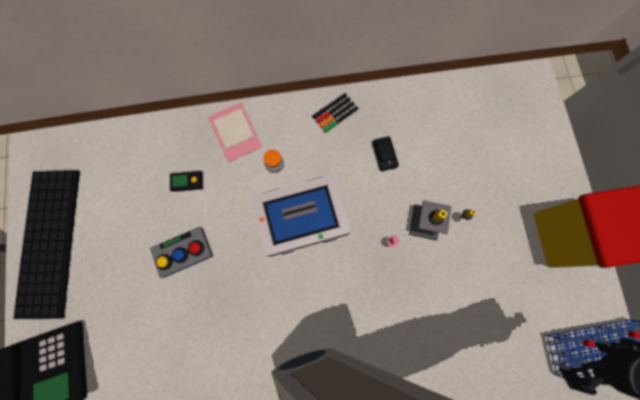

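View pics/side0.png

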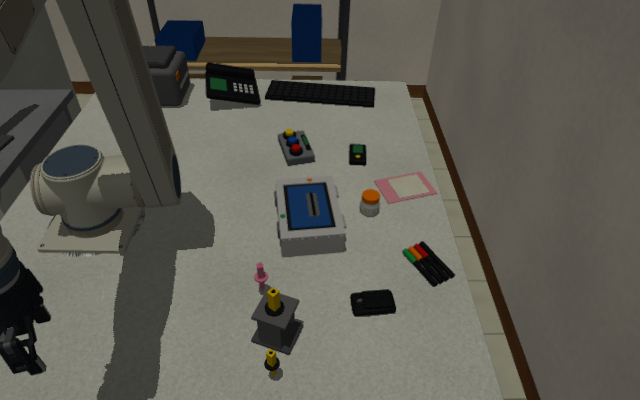

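The top view shows the carrier at about (303,215), the stand with the pen at (432,218) and the console at (182,253). The decoys are a small yellow pen at (467,213) and a pink one at (392,241). The side view shows the same layout. Next I'll enlarge crops to measure from.

```bash
python3 - <<'E'
import cv2,numpy as np
t=cv2.imread('pics/top0.png');s=cv2.imread('pics/side0.png')
def crop(im,x,y,w,h,f):
    c=cv2.resize(im[y:y+h,x:x+w],None,fx=f,fy=f,interpolation=cv2.INTER_CUBIC)
    for i in range(0,w,10):
        cv2.line(c,(i*f,0),(i*f,6 if (x+i)%50 else 14),(0,255,255),1)
        if (x+i)%20==0: cv2.putText(c,str(x+i),(i*f,24),0,.35,(0,255,255),1)
    for i in range(0,h,10):
        cv2.line(c,(0,i*f),(6,i*f),(0,255,255),1)
        if (y+i)%20==0: cv2.putText(c,str(y+i),(8,i*f+4),0,.35,(0,255,255),1)
    return c
# A: carrier top 100x80 x4 ; stand top 100x80; 
A=np.vstack([np.hstack([crop(t,250,170,100,80,4),crop(t,380,180,100,80,4)]),
             np.hstack([crop(t,140,210,100,70,4),crop(s,240,260,100,70,4)])])
B=np.vstack([np.hstack([crop(s,260,170,100,90,4),crop(s,240,300,100,90,4)]),
             np.hstack([crop(s,260,115,100,60,4),crop(s,240,250,100,60,4)])])
cv2.imwrite('pics/A.png',A);cv2.imwrite('pics/B.png',B)
E
```

```text
(no output)
```

View pics/A.png

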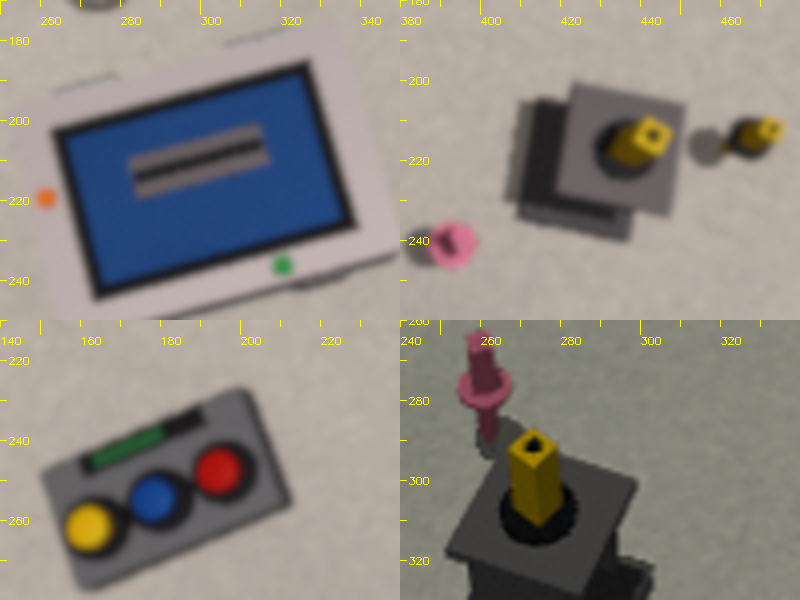

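View pics/B.png

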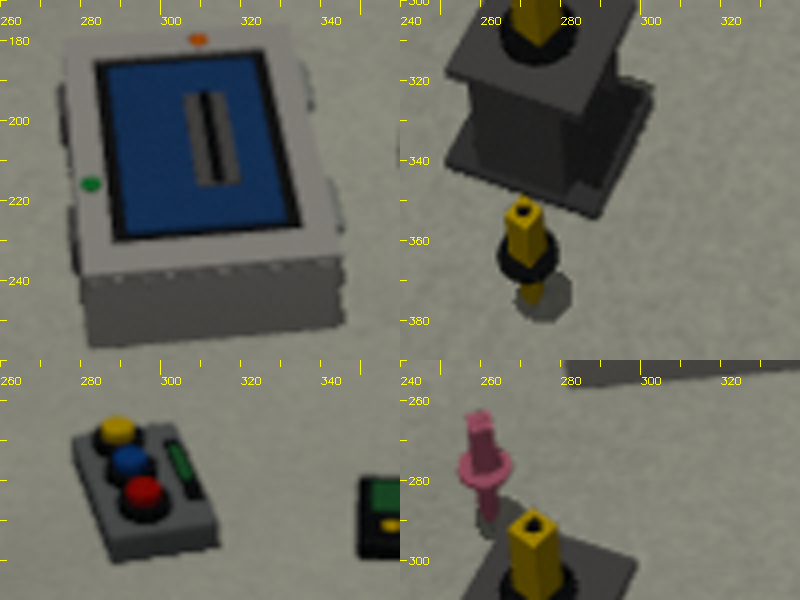

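The crops are sharp enough to measure from. In the top view the green dot is at about (320,236) and the orange one at (261,219). The keys run yellow, blue, red from (162,261) to (194,247). The grip's top square is at about (443,213). I'll fit poses using both cameras.

```bash
cat > h.py <<'E'
import cv2,numpy as np
from scipy.optimize import least_squares
from station import state,capture,calibration
C={n:calibration(n) for n in('top','side')}
def proj(n,P):
    c=C[n];X=np.atleast_2d(P)@c['R'].T+c['t'];s=X[:,:2]/X[:,2:]
    s=s*(1+c['k1']*(s**2).sum(1,keepdims=True));K=c['camera_matrix']
    return s*[K[0,0],K[1,1]]+K[:2,2]
def loc(p,M):
    x,y,a=p;M=np.atleast_2d(M).astype(float);c,s=np.cos(a),np.sin(a)
    return np.c_[x+c*M[:,0]-s*M[:,1],y+s*M[:,0]+c*M[:,1],M[:,2]]
def tri(obs):   # obs {cam:(u,v)} -> xyz
    f=lambda X:np.concatenate([proj(n,X)[0]-o for n,o in obs.items()])
    r=least_squares(f,[.5,0,.05]);return r.x,r.fun
def onplane(n,uv,z):
    return least_squares(lambda X:proj(n,[X[0],X[1],z])[0]-uv,[.5,0]).x
def blob(im,lo,hi,box):
    x,y,w,h=box;m=cv2.inRange(cv2.cvtColor(im[y:y+h,x:x+w],cv2.COLOR_BGR2HSV),lo,hi)
    M=cv2.moments(m,True);return np.array([x+M['m10']/M['m00'],y+M['m01']/M['m00']]),M['m00']
E
cat > fit.py <<'E'
from h import *
I={n:cv2.imread(f'pics/{n}0.png') for n in C}
G=(((40,80,40),(85,255,255)),{'top':(310,226,20,20),'side':(272,206,20,20)})
O=(((3,110,60),(20,255,255)),{'top':(252,210,20,18),'side':(298,172,22,14)})
d={}
for k,(hs,b) in(('g',G),('o',O)):
    for n in C: d[k,n],a=blob(I[n],*hs,b[n]);print(k,n,d[k,n].round(2),a)
r=np.linspace(-.78,.78,15)
S=np.vstack([np.c_[np.full(15,s*.055),r*.085,np.full(15,.07)] for s in(-1,1)]+[np.c_[r*.055,np.full(15,s*.085),np.full(15,.07)] for s in(-1,1)])
Nn=np.vstack([[[s,0,0]]*15 for s in(-1,1)]+[[[0,s,0]]*15 for s in(-1,1)])*.001
def dark(p,n):
    P=proj(n,loc(p,S));Q=proj(n,loc(p,S+Nn));nv=Q-P;nv/=np.linalg.norm(nv,axis=1)[:,None]
    k=np.arange(-5,5.01,.25);m=P[:,None]+k[None,:,None]*nv[:,None]
    v=cv2.remap(I[n].max(2).astype(np.float32),m[...,0].astype(np.float32),m[...,1].astype(np.float32),cv2.INTER_LINEAR)
    # inner blue vs outer white: threshold halfway between the dark and each side
    out=[]
    for row in v:
        j=row[8:33].argmin()+8;lo=row[j]
        a=j
        while a>0 and row[a]<(lo+row[:j].max())/2:a-=1
        b=j
        while b<40 and row[b]<(lo+row[j:].max())/2:b+=1
        out.append((k[a]+k[b])/2)
    return np.clip(out,-4,4)
def run(cams,p):
    for _ in range(6):
        T={}
        for n in cams:
            P=proj(n,loc(p,S));Q=proj(n,loc(p,S+Nn));nv=Q-P;nv/=np.linalg.norm(nv,axis=1)[:,None];T[n]=(P+dark(p,n)[:,None]*nv,nv)
        f=lambda q:np.concatenate([((proj(n,loc(q,S))-T[n][0])*T[n][1]).sum(1) for n in cams]+[2*(proj(n,loc(q,[m]))[0]-d[k,n]) for n in cams for k,m in(('g',(-.070,-.035,.07)),('o',(.015,.103,.07)))])
        s=least_squares(f,p,loss='soft_l1',f_scale=.5);p=s.x
    return p,s.fun
g=onplane('top',d['g','top'],.07);o=onplane('top',d['o','top'],.07)
a=np.arctan2(*(o-g)[::-1])-np.arctan2(.138,.085);c0=g-loc((0,0,a),[-.07,-.035,0])[0,:2]
for cams in(['top'],['side'],['top','side']):
    p,f=run(cams,np.r_[c0,a]);print('carrier',cams,p.round(4),np.degrees(p[2]).round(2),'rms',np.sqrt((f**2).mean()).round(2),'dots',f[-4*len(cams):].round(1))
for k,h,b in(('yellow',((18,120,80),(35,255,255)),{'top':(150,250,25,25),'side':(280,122,20,14)}),('blue',((100,110,50),(125,255,255)),{'top':(165,242,26,25),'side':(282,132,22,16)}),('red',((0,130,60),(8,255,255)),{'top':(183,236,26,22),'side':(285,142,24,16)})):
    uv={n:blob(I[n],*h,b[n])[0] for n in C}
    print(k,'top',onplane('top',uv['top'],.047).round(4),'side',onplane('side',uv['side'],.046).round(4))
t=lambda pts,ox,oy,x0,y0:np.array([[x0+(u-ox-1.5)/4,y0+(v-oy-1.5)/4] for u,v in pts])
st=t([(573,80),(686,103),(670,217),(556,193)],400,0,380,180)
ss=t([(637,483),(583,593),(446,552)],400,320,240,260)
A=np.array([onplane('top',u,.095) for u in st]);B=np.array([onplane('side',u,.095) for u in ss])
print('plate top',A.round(4).tolist(),A.mean(0).round(4));print('plate side',B.round(4).tolist(),((B[0]+B[2])/2).round(4))
for nm,Q in(('top',A),('side',B)):
    print([round(float(np.degrees(np.arctan2(*(Q[i+1]-Q[i])[::-1]))),1) for i in range(len(Q)-1)])
u={'top':t([(653,134)],400,0,380,180)[0],'side':t([(534,441)],400,320,240,260)[0]}
x,f=tri(u);print('pen top',x.round(4),f.round(2),onplane('top',u['top'],.151),onplane('side',u['side'],.151))
E
python3 fit.py
```

```text
g top [320.2 236. ] 10.0
g side [282.07 215.6 ] 15.0
o top [261. 219.] 21.0
o side [309.08 179.38] 13.0
carrier ['top'] [ 5.798e-01 -3.000e-04  1.222e-01] 7.0 rms 0.13 dots [ 0.2  0.3 -0.1  0.2]
carrier ['side'] [ 0.58   -0.001   0.1229] 7.04 rms 0.13 dots [-0.   0.3  0.1  0.5]
carrier ['top', 'side'] [ 0.5799 -0.0006  0.1226] 7.02 rms 0.15 dots [ 0.4  0.2  0.1  0.2 -0.1  0.   0.   0.3]
yellow top [0.513  0.3814] side [0.5126 0.3835]
blue top [0.5248 0.3364] side [0.5245 0.3397]
red top [0.5375 0.2921] side [0.5367 0.295 ]
plate top [[0.5656, -0.3197], [0.5397, -0.3891], [0.4692, -0.3624], [0.4952, -0.2936]] [ 0.5174 -0.3412]
plate side [[0.5657, -0.3238], [0.541, -0.3894], [0.4715, -0.3664]] [ 0.5186 -0.3451]
[-110.5, 159.3, 69.3]
[-110.6, 161.6]
pen top [ 0.5165 -0.3417  0.1533] [-0.05 -0.13 -0.11  0.02] [ 0.51645735 -0.3425989 ] [ 0.51650683 -0.33989868]
```

```bash
python3 - <<'E'
import cv2,numpy as np
t=cv2.imread('pics/top0.png');s=cv2.imread('pics/side0.png')
a=cv2.resize(t[200:230,420:460],None,fx=10,fy=10,interpolation=cv2.INTER_CUBIC)
b=cv2.resize(s[280:310,255:295],None,fx=10,fy=10,interpolation=cv2.INTER_CUBIC)
cv2.imwrite('pics/pen.png',cv2.convertScaleAbs(np.hstack([a,b]),alpha=1.3))
E
```

```text
(no output)
```

View pics/pen.png

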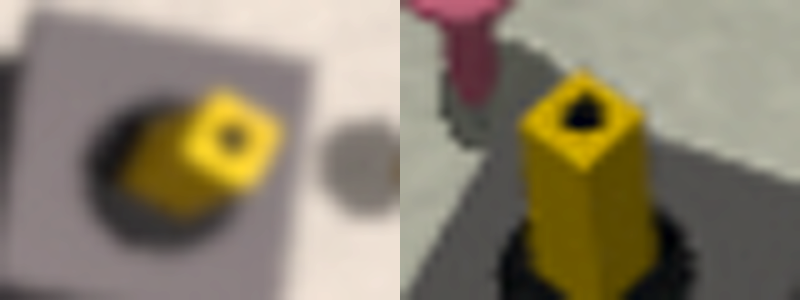

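The two cameras agree to within about 1 mm on the carrier. Next I need the pen yaw, the decoys' heights and the tool axes.

```bash
cat >> h.py <<'E'
from scipy.spatial.transform import Rotation as Ro
CAR=(.5799,-.0006,.1226)
def tool(s=None):
    s=s or state();R=Ro.from_euler('xyz',s['ee_rot']).as_matrix();return np.array(s['position']),R
def show(tgt=None,yaw=None):
    s=state();p,R=tool(s)
    print('t',round(s['time'],2),'p',p.round(4),'xax',R[:,0].round(3),'zdeg',np.degrees(np.arctan2(R[1,2],R[0,2])).round(2),'w',round(s['grip_width'],4),'F',np.round(s['contact_force'],2),'j',np.round(s['joints'],2))
    if tgt is not None: print(' travel units',(R.T@(np.array(tgt)-p)/.025).round(3))
E
python3 - <<'E'
from h import *
show()
p,R=tool();print(R.round(3))
q=lambda P,ox,oy:np.array([[ox+(u-4.5)/10,oy+(v-4.5)/10] for u,v in P])
for n,P in(('top',q([(213,85),(285,130),(256,192),(182,157)],420,200)),('side',q([(120,122),(183,70),(243,118),(185,168)],255,280))):
    A=np.array([onplane(n,u,.151) for u in P]);E=np.roll(A,-1,0)-A
    print(n,A.mean(0).round(4),np.degrees(np.arctan2(E[:,1],E[:,0])).round(1)%90,np.linalg.norm(E,axis=1).round(4))
t=lambda u,v,ox,oy,x0,y0:np.array([x0+(u-ox-1.5)/4,y0+(v-oy-1.5)/4])
print('small',tri({'top':t(769,129,400,0,380,180),'side':t(524,211,400,0,240,300)}))
print('pink',tri({'top':t(465,243,400,0,380,180),'side':t(481,334,400,320,240,260)}))
for n in C: print(n,'pen centre proj',proj(n,[.517,-.342,.151]))
E
```

```text
t 0.1 p [ 0.1755 -0.521   0.2494] xax [-0.     0.001 -1.   ] zdeg -71.39 w 0.0852 F [-0.02  0.43  0.1 ] j [-1.4   0.26  0.02  1.33  0.    1.42]
[[-0.     0.948  0.319]
 [ 0.001  0.319 -0.948]
 [-1.     0.    -0.001]]
top [ 0.5152 -0.3425] [47.9 53.1 55.1 55. ] [0.0201 0.0172 0.0193 0.0197]
side [ 0.5162 -0.3438] [48.2 47.2 48.9 51. ] [0.0171 0.017  0.0159 0.0172]
small (array([ 0.5154423 , -0.44037127,  0.09096946]), array([-0.01198445, -0.03198966, -0.02475658,  0.00355027]))
pink (array([ 0.47500955, -0.22860556,  0.09985079]), array([-0.36164693, -0.97583454, -0.91022342,  0.1286422 ]))
top pen centre proj [[442.58471963 212.94261529]]
side pen centre proj [[273.30433277 290.74633647]]
```

```bash
python3 -m inch '[{"travel":[0,0,0],"turn":-0.9},{"travel":[0,0,0],"turn":-0.9},{"travel":[0,0,0],"turn":-0.9},{"travel":[0,0,0],"turn":-0.9},{"travel":[0,0,0],"turn":-0.9},{"travel":[0,0,0],"turn":-0.9},{"travel":[0,0,0],"turn":-0.88}]' 0 && python3 -m inch '[{"travel":[0,0.8,0.33],"turn":0},{"travel":[0,0.8,0.33],"turn":0},{"travel":[0,0.8,0.33],"turn":0},{"travel":[0,0.8,0.33],"turn":0},{"travel":[0,0.8,0.33],"turn":0},{"travel":[0,0.8,0.33],"turn":0},{"travel":[0,0.8,0.33],"turn":0},{"travel":[0,0.8,0.33],"turn":0},{"travel":[0,0.8,0.33],"turn":0},{"travel":[0,0.8,0.33],"turn":0},{"travel":[0,0.8,0.33],"turn":0},{"travel":[0,0.8,0.33],"turn":0},{"travel":[0,0.8,0.33],"turn":0},{"travel":[0,0.8,0.33],"turn":0},{"travel":[0,0.8,0.33],"turn":0},{"travel":[0,0.8,0.33],"turn":0},{"travel":[0,0.8,0.33],"turn":0},{"travel":[0,0.6,0.25],"turn":0},{"travel":[0,0,0],"turn":0}]' && python3 -c "
from h import *
show((.516,-.343,.125))"
```

```text
time: 0.98
position: [0.1755, -0.5211, 0.2496]
ee_rot: [2.453, 1.57, 1.758]
contact_force: [-0.4, 1.4, 0.6]
grip_width: 0.0855
time: 3.35
position: [0.5169, -0.3427, 0.2497]
ee_rot: [-3.106, 1.57, 2.48]
contact_force: [-0.6, 0.9, -0.1]
grip_width: 0.0852
t 3.35 p [ 0.5169 -0.3427  0.2497] xax [-0.  0. -1.] zdeg -39.9 w 0.0852 F [-0.63  0.87 -0.1 ] j [-0.72  0.38  0.2   1.39 -0.    1.55]
 travel units [ 4.987 -0.03  -0.018]
```

```bash
python3 -m inch '[{"travel":[0.8,0,0],"turn":0},{"travel":[0.8,0,0],"turn":0},{"travel":[0.8,0,0],"turn":0},{"travel":[0.8,0,0],"turn":0},{"travel":[0.8,0,0],"turn":0},{"travel":[0.6,0,0],"turn":0},{"travel":[0.38,0,0],"turn":0},{"travel":[0,0,0],"turn":0}]' && python3 -m inch '[{"travel":[0,0,0],"turn":0},{"travel":[0,0,0],"turn":0},{"travel":[0,0,0],"turn":0},{"travel":[0,0,0],"turn":0},{"travel":[0,0,0],"turn":0},{"travel":[0,0,0],"turn":0},{"travel":[0,0,0],"turn":0},{"travel":[0,0,0],"turn":0}]' 1 40 && python3 - <<'E'
from h import *
show()
a=capture('top')[180:260,380:480];b=capture('side')[260:340,230:330]
cv2.imwrite('pics/g1.png',cv2.resize(np.hstack([a,b]),None,fx=4,fy=4,interpolation=cv2.INTER_CUBIC))
E
```

```text
time: 4.35
position: [0.5156, -0.3434, 0.1251]
ee_rot: [-3.136, 1.57, 2.449]
contact_force: [0.1, 1.0, -0.3]
grip_width: 0.085
time: 5.35
position: [0.516, -0.3434, 0.1258]
ee_rot: [0.117, 1.57, -0.58]
contact_force: [-0.3, 1.6, 5.8]
grip_width: 0.0175
t 5.35 p [ 0.516  -0.3434  0.1258] xax [ 0. -0. -1.] zdeg -39.99 w 0.0175 F [-0.31  1.58  5.75] j [-0.72  0.43 -0.04  1.1   0.    1.55]
```

View pics/g1.png

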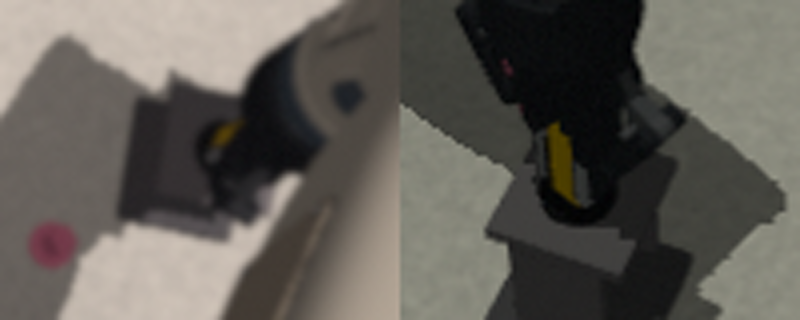

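The grip is firm at 17.5 mm, with the yellow grip visible between the pads and the collar on the plate. I'll lift, then turn to line up with the carrier axes.

```bash
python3 -m inch '[{"travel":[-0.3,0,0],"turn":0},{"travel":[-0.5,0,0],"turn":0},{"travel":[-0.8,0,0],"turn":0},{"travel":[-0.8,0,0],"turn":0},{"travel":[-0.8,0,0],"turn":0},{"travel":[-0.8,0,0],"turn":0},{"travel":[0,0,0],"turn":-0.9},{"travel":[0,0,0],"turn":-0.9},{"travel":[0,0,0],"turn":-0.9},{"travel":[0,0,0],"turn":-0.9},{"travel":[0,0,0],"turn":-0.9},{"travel":[0,0,0],"turn":-0.9},{"travel":[0,0,0],"turn":-0.9},{"travel":[0,0,0],"turn":-0.9},{"travel":[0,0,0],"turn":-0.9},{"travel":[0,0,0],"turn":-0.9},{"travel":[0,0,0],"turn":-0.4},{"travel":[0,0,0],"turn":0},{"travel":[0,0,0],"turn":0}]' && python3 - <<'E'
from h import *
print(loc(CAR,[[-.055,-.035,.067],[-.055,.085,.067],[.015,.085,.067]]).round(4))
show((.5296,-.0420,.2258))
E
```

```text
time: 7.82
position: [0.5159, -0.3434, 0.2256]
ee_rot: [-0.288, 1.571, -0.166]
contact_force: [0.6, 0.0, 0.4]
grip_width: 0.0175
[[ 0.5296 -0.0421  0.067 ]
 [ 0.5149  0.077   0.067 ]
 [ 0.5844  0.0856  0.067 ]]
t 7.83 p [ 0.5159 -0.3434  0.2256] xax [ 0. -0. -1.] zdeg 6.95 w 0.0175 F [0.59 0.05 0.36] j [-0.72  0.39  0.15  1.33  0.    0.73]
 travel units [-9.0000e-03  1.1902e+01  2.0030e+00]
```

```bash
python3 -m inch '[{"travel":[0,0.72,0.12],"turn":0},{"travel":[0,0.72,0.12],"turn":0},{"travel":[0,0.72,0.12],"turn":0},{"travel":[0,0.72,0.12],"turn":0},{"travel":[0,0.72,0.12],"turn":0},{"travel":[0,0.72,0.12],"turn":0},{"travel":[0,0.72,0.12],"turn":0},{"travel":[0,0.72,0.12],"turn":0},{"travel":[0,0.72,0.12],"turn":0},{"travel":[0,0.72,0.12],"turn":0},{"travel":[0,0.72,0.12],"turn":0},{"travel":[0,0.72,0.12],"turn":0},{"travel":[0,0.72,0.12],"turn":0},{"travel":[0,0.72,0.12],"turn":0},{"travel":[0,0.72,0.12],"turn":0},{"travel":[0,0.72,0.12],"turn":0},{"travel":[0,0.38,0.08],"turn":0},{"travel":[0.7,0,0],"turn":0},{"travel":[0.7,0,0],"turn":0},{"travel":[0,0,0],"turn":0}]' && python3 - <<'E'
from h import *
show((.5296,-.0421,.1908))
for n,(x,y,w,h) in(('top',(270,205,80,60)),('side',(250,175,80,60))):
    im=capture(n);cv2.imwrite(f'pics/{n}1.png',im)
    globals()[n]=cv2.resize(im[y:y+h,x:x+w],None,fx=5,fy=5,interpolation=cv2.INTER_CUBIC)
cv2.imwrite('pics/tip.png',cv2.convertScaleAbs(np.hstack([top,side]),alpha=1.4))
p=tool()[0]
for n in C:print(n,proj(n,[p-[0,0,.0308+.07],p-[0,0,.0308],(.5296,-.0421,.067)]).round(1).tolist())
E
```

```text
time: 10.32
position: [0.5287, -0.0418, 0.1895]
ee_rot: [2.822, 1.569, 2.945]
contact_force: [0.1, 0.1, -1.0]
grip_width: 0.0177
t 10.32 p [ 0.5287 -0.0418  0.1895] xax [-0.002  0.    -1.   ] zdeg 7.01 w 0.0177 F [ 0.13  0.13 -0.97] j [-0.24  0.25 -0.14  1.18 -0.    1.21]
 travel units [-0.052 -0.018  0.035]
top [[318.9, 229.7], [318.9, 225.9], [318.9, 230.7]]
side [[287.6, 209.4], [286.8, 188.2], [287.9, 216.0]]
```

View pics/tip.png

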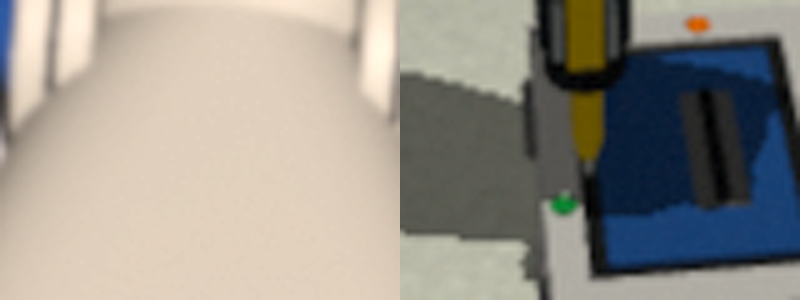

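The top view is blocked by the arm. In the side view the tip is at about (287.4, 209.4) against a predicted (287.6, 209.4), so the calibration holds. I'll descend.

```bash
python3 -m inch '[{"travel":[0.3,0,0],"turn":0},{"travel":[0.3,0,0],"turn":0},{"travel":[0.1,0,0],"turn":0},{"travel":[0,0,0],"turn":0},{"travel":[0,0,0],"turn":0}]' && python3 -c "
from h import *
show((.5296,-.0421,.1638))"
```

```text
time: 11.05
position: [0.5293, -0.0421, 0.1732]
ee_rot: [-0.404, 1.571, -0.282]
contact_force: [0.7, -0.2, -0.8]
grip_width: 0.0177
t 11.05 p [ 0.5293 -0.0421  0.1732] xax [ 0. -0. -1.] zdeg 7.01 w 0.0177 F [ 0.68 -0.23 -0.78] j [-0.24  0.26 -0.18  1.13 -0.    1.21]
 travel units [ 0.374 -0.003  0.012]
```

```bash
python3 -m inch '[{"travel":[0.07,0,0.005],"turn":0},{"travel":[0.07,0,0.005],"turn":0},{"travel":[0.07,0,0],"turn":0},{"travel":[0.06,0,0],"turn":0},{"travel":[0.06,0,0],"turn":0},{"travel":[0.04,0,0],"turn":0},{"travel":[0,0,0],"turn":0},{"travel":[0,0,0],"turn":0}]' && python3 - <<'E'
from h import *
F=[]
for i in range(3):
    im=capture('side');F.append(state()['contact_force'])
print(np.mean(F,0).round(2));show((.5296,-.0421,.1638))
cv2.imwrite('pics/tip2.png',cv2.convertScaleAbs(cv2.resize(im[175:235,250:330],None,fx=8,fy=8,interpolation=cv2.INTER_CUBIC),alpha=1.4))
E
```

```text
time: 12.05
position: [0.5295, -0.042, 0.1638]
ee_rot: [-0.225, 1.571, -0.103]
contact_force: [-0.2, 0.4, 0.3]
grip_width: 0.0171
[-0.2  -0.39  1.34]
t 12.2 p [ 0.5295 -0.042   0.1638] xax [ 0. -0. -1.] zdeg 7.01 w 0.0176 F [-0.26 -0.03  2.09] j [-0.24  0.27 -0.19  1.11  0.    1.21]
 travel units [-0.    -0.005  0.005]
```

View pics/tip2.png

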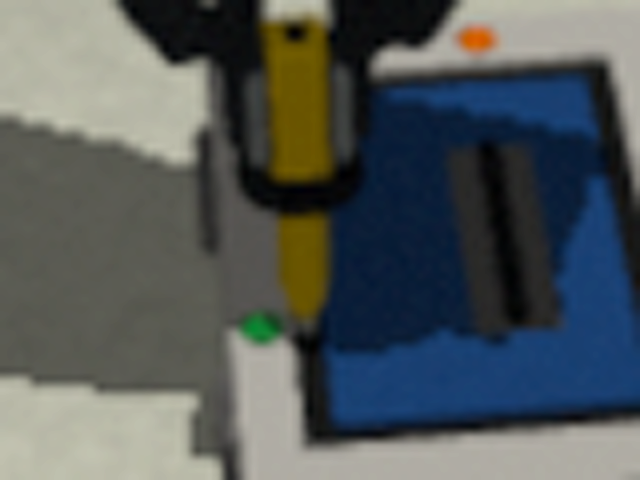

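```bash
python3 - <<'E'
from h import *
F=[]
for i in range(12):
    im=capture('side');F.append(state()['contact_force'])
F=np.array(F);print(F.mean(0).round(2),F.std(0).round(2))
c,s=np.cos(CAR[2]),np.sin(CAR[2]);print('lateral (carrier x,y)',(F.mean(0)[:2]@np.array([[c,-s],[s,c]])).round(2))
E
```

```text
[-0.25  0.02  0.86] [0.4  0.64 0.48]
lateral (carrier x,y) [-0.25  0.05]
```

Mean force is +0.86 N, against about −0.9 N hanging free. That makes roughly 1.75 N, which is 4 mm of nib travel in the groove. Now I'll draw along the long side.

```bash
python3 -m inch '[{"travel":[0,0.1,0],"turn":0},{"travel":[0,0.16,0],"turn":0},{"travel":[0,0.18,0],"turn":0},{"travel":[0,0.18,0],"turn":0},{"travel":[0,0.18,0],"turn":0},{"travel":[0,0.18,0],"turn":0},{"travel":[0,0.18,0],"turn":0},{"travel":[0,0.18,0],"turn":0},{"travel":[0,0.18,0],"turn":0},{"travel":[0,0.18,0],"turn":0},{"travel":[0,0.18,0],"turn":0},{"travel":[0,0.18,0],"turn":0},{"travel":[0,0.16,0],"turn":0},{"travel":[0,0.1,0],"turn":0}]' && python3 - <<'E'
from h import *
F=[]
for i in range(6): im=capture('side');F.append(state()['contact_force'])
print(np.mean(F,0).round(2))
t=loc(CAR,[-.055,.085,.1638])[0];show(t)
p=tool()[0];c=np.cos(CAR[2]);s=np.sin(CAR[2]);d=p[:2]-CAR[:2];print('carrier local',(c*d[0]+s*d[1]).round(4),(-s*d[0]+c*d[1]).round(4))
E
```

```text
time: 14.55
position: [0.5223, 0.0158, 0.1637]
ee_rot: [1.542, 1.571, 1.664]
contact_force: [-0.4, -0.4, 0.6]
grip_width: 0.0175
[0.15 0.96 0.91]
t 14.85 p [0.5223 0.0157 0.1637] xax [-0.     0.001 -1.   ] zdeg 7.01 w 0.0177 F [0.6  0.75 1.27] j [-0.13  0.25 -0.21  1.11  0.    1.32]
 travel units [-0.004  2.47   0.005]
carrier local -0.0551 0.0232
```

```bash
python3 -m inch '[{"travel":[0,0.1,0],"turn":0},{"travel":[0,0.17,0],"turn":0},{"travel":[0,0.18,0],"turn":0},{"travel":[0,0.18,0],"turn":0},{"travel":[0,0.18,0],"turn":0},{"travel":[0,0.18,0],"turn":0},{"travel":[0,0.18,0],"turn":0},{"travel":[0,0.18,0],"turn":0},{"travel":[0,0.18,0],"turn":0},{"travel":[0,0.18,0],"turn":0},{"travel":[0,0.18,0],"turn":0},{"travel":[0,0.18,0],"turn":0},{"travel":[0,0.18,0],"turn":0},{"travel":[0,0.14,0],"turn":0},{"travel":[0,0.08,0],"turn":0},{"travel":[0,0,0],"turn":0},{"travel":[0,0,0],"turn":0}]' && python3 - <<'E'
from h import *
F=[]
for i in range(6): im=capture('side');F.append(state()['contact_force'])
print(np.mean(F,0).round(2))
p=tool()[0];show(loc(CAR,[.015,.085,.1638])[0])
c=np.cos(CAR[2]);s=np.sin(CAR[2]);d=p[:2]-CAR[:2];print('carrier local',(c*d[0]+s*d[1]).round(4),(-s*d[0]+c*d[1]).round(4))
print(proj('side',p-[0,0,.0968]))
cv2.imwrite('pics/tip3.png',cv2.convertScaleAbs(cv2.resize(im[150:210,260:340],None,fx=8,fy=8,interpolation=cv2.INTER_CUBIC),alpha=1.4))
E
```

```text
time: 16.98
position: [0.5148, 0.0771, 0.1637]
ee_rot: [1.634, 1.57, 1.757]
contact_force: [-0.3, 2.1, 1.3]
grip_width: 0.0177
[-0.56  1.1   0.71]
t 17.27 p [0.5148 0.0768 0.1637] xax [-0.  0. -1.] zdeg 7.01 w 0.0175 F [0.25 0.75 0.03] j [-0.01  0.25 -0.22  1.11  0.    1.44]
 travel units [-0.004  0.008  2.804]
carrier local -0.0551 0.0848
[[284.53832836 186.26192147]]
```

View pics/tip3.png

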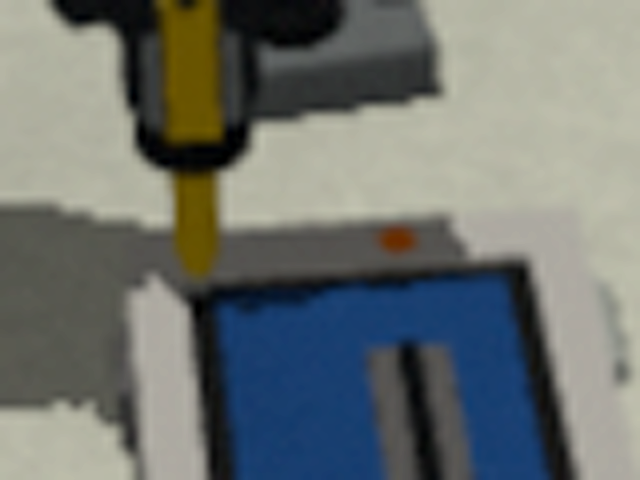

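The tip is at the corner, at about (284.6, 186), which matches the prediction. Next is the short side, along the tool's +z.

```bash
python3 -m inch '[{"travel":[0,0,0.08],"turn":0},{"travel":[0,0,0.16],"turn":0},{"travel":[0,0,0.18],"turn":0},{"travel":[0,0,0.18],"turn":0},{"travel":[0,0,0.18],"turn":0},{"travel":[0,0,0.18],"turn":0},{"travel":[0,0,0.18],"turn":0},{"travel":[0,0,0.18],"turn":0},{"travel":[0,0,0.18],"turn":0},{"travel":[0,0,0.18],"turn":0},{"travel":[0,0,0.18],"turn":0},{"travel":[0,0,0.18],"turn":0},{"travel":[0,0,0.18],"turn":0},{"travel":[0,0,0.18],"turn":0},{"travel":[0,0,0.18],"turn":0},{"travel":[0,0,0.14],"turn":0},{"travel":[0,0,0.08],"turn":0},{"travel":[0,0,0],"turn":0},{"travel":[0,0,0],"turn":0},{"travel":[0,0,0],"turn":0}]' && python3 - <<'E'
from h import *
F=[]
for i in range(5): im=capture('side');F.append(state()['contact_force'])
print(np.mean(F,0).round(2))
p=tool()[0];show(loc(CAR,[.015,.085,.1638])[0]);print(proj('side',p-[0,0,.0968]))
cv2.imwrite('pics/tip4.png',cv2.convertScaleAbs(cv2.resize(im[150:210,270:350],None,fx=8,fy=8,interpolation=cv2.INTER_CUBIC),alpha=1.4))
E
```

```text
time: 19.77
position: [0.5844, 0.0854, 0.1639]
ee_rot: [-0.051, 1.57, 0.072]
contact_force: [1.3, 0.6, 1.9]
grip_width: 0.0173
[0.37 0.18 1.24]
t 20.02 p [0.5844 0.0854 0.1638] xax [ 0. -0. -1.] zdeg 7.01 w 0.0178 F [0.64 0.55 0.49] j [ 0.    0.36 -0.05  1.16 -0.    1.45]
 travel units [-0.001  0.008  0.002]
[[309.792647   184.51596581]]
```

View pics/tip4.png

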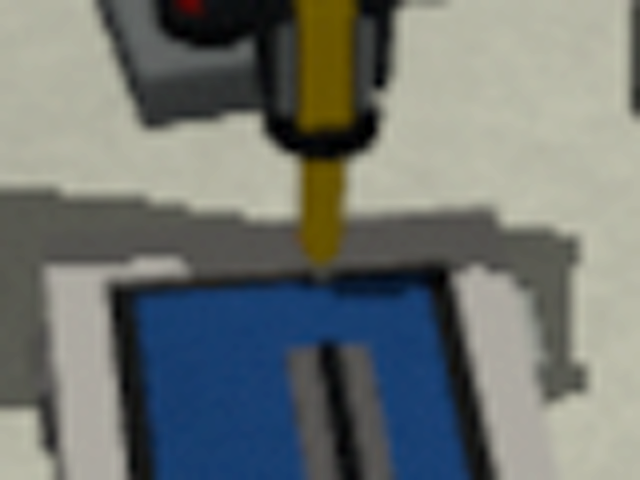

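At the orange dot, the tip is at about (310, 184.5), as predicted. Now I'll lift slowly and carry the pen back to the stand.

```bash
python3 -m inch '[{"travel":[-0.08,0,0],"turn":0},{"travel":[-0.1,0,0],"turn":0},{"travel":[-0.1,0,0],"turn":0},{"travel":[-0.12,0,0],"turn":0},{"travel":[-0.4,0,0],"turn":0},{"travel":[-0.8,0,0],"turn":0},{"travel":[-0.8,0,0],"turn":0},{"travel":[-0.3,0,0],"turn":0},{"travel":[0,0,0],"turn":0.9},{"travel":[0,0,0],"turn":0.9},{"travel":[0,0,0],"turn":0.9},{"travel":[0,0,0],"turn":0.9},{"travel":[0,0,0],"turn":0.9},{"travel":[0,0,0],"turn":0.9},{"travel":[0,0,0],"turn":0.9},{"travel":[0,0,0],"turn":0.9},{"travel":[0,0,0],"turn":0.9},{"travel":[0,0,0],"turn":0.9}]' && python3 -m inch '[{"travel":[0,0,0],"turn":0.4},{"travel":[0,0,0],"turn":0}]' && python3 -c "
from h import *
show((.516,-.3434,.2258))"
```

```text
time: 22.28
position: [0.5842, 0.0854, 0.231]
ee_rot: [-2.453, 1.57, -3.118]
contact_force: [0.1, 0.2, -0.7]
grip_width: 0.0178
time: 22.52
position: [0.5843, 0.0854, 0.2311]
ee_rot: [-2.53, 1.57, 3.056]
contact_force: [-0.3, -0.1, -0.2]
grip_width: 0.0179
t 22.52 p [0.5843 0.0854 0.2311] xax [-0.  0. -1.] zdeg -39.95 w 0.0179 F [-0.26 -0.09 -0.16] j [0.   0.33 0.08 1.32 0.   2.27]
 travel units [  0.212 -14.901   8.92 ]
```

```bash
python3 -m inch '[{"travel":[0,-0.4,0.24],"turn":0},{"travel":[0,-0.8,0.48],"turn":0},{"travel":[0,-0.8,0.48],"turn":0},{"travel":[0,-0.8,0.48],"turn":0},{"travel":[0,-0.8,0.48],"turn":0},{"travel":[0,-0.8,0.48],"turn":0},{"travel":[0,-0.8,0.48],"turn":0},{"travel":[0,-0.8,0.48],"turn":0},{"travel":[0,-0.8,0.48],"turn":0},{"travel":[0,-0.8,0.48],"turn":0},{"travel":[0,-0.8,0.48],"turn":0},{"travel":[0,-0.8,0.48],"turn":0},{"travel":[0,-0.8,0.48],"turn":0},{"travel":[0,-0.8,0.48],"turn":0},{"travel":[0,-0.8,0.48],"turn":0},{"travel":[0,-0.8,0.48],"turn":0},{"travel":[0,-0.8,0.48],"turn":0},{"travel":[0,-0.8,0.48],"turn":0},{"travel":[0,-0.7,0.42],"turn":0}]' && python3 -m inch '[{"travel":[0,-0.2,0.1],"turn":0},{"travel":[0,0,0],"turn":0},{"travel":[0,0,0],"turn":0}]' && python3 -c "
from h import *
show((.516,-.3434,.1258))"
```

```text
time: 24.9
position: [0.5168, -0.3394, 0.2312]
ee_rot: [-3.007, 1.571, 2.578]
contact_force: [-0.2, 1.1, 0.1]
grip_width: 0.0175
time: 25.28
position: [0.5159, -0.3427, 0.2313]
ee_rot: [2.003, 1.571, 1.305]
contact_force: [-0.7, 1.1, -1.7]
grip_width: 0.0173
t 25.27 p [ 0.5159 -0.3427  0.2313] xax [ 0.  0. -1.] zdeg -39.95 w 0.0173 F [-0.67  1.07 -1.66] j [-0.72  0.38  0.16  1.35  0.    1.55]
 travel units [ 4.221 -0.022  0.021]
```

```bash
python3 -m inch '[{"travel":[0.5,-0.02,0.02],"turn":0},{"travel":[0.6,0,0],"turn":0},{"travel":[0.6,0,0],"turn":0},{"travel":[0.6,0,0],"turn":0},{"travel":[0.6,0,0],"turn":0},{"travel":[0.6,0,0],"turn":0},{"travel":[0.4,0,0],"turn":0},{"travel":[0.2,0,0],"turn":0},{"travel":[0.08,0,0],"turn":0},{"travel":[0.03,0,0],"turn":0},{"travel":[0,0,0],"turn":0},{"travel":[0,0,0],"turn":0}]' && python3 -c "
from h import *
show((.516,-.3434,.1258))"
```

```text
time: 26.78
position: [0.5159, -0.3441, 0.1263]
ee_rot: [0.04, 1.57, -0.658]
contact_force: [-0.2, -0.1, -0.7]
grip_width: 0.0176
t 26.77 p [ 0.5159 -0.3441  0.1263] xax [ 0. -0. -1.] zdeg -39.99 w 0.0176 F [-0.24 -0.08 -0.68] j [-0.72  0.43 -0.04  1.1   0.    1.55]
 travel units [ 0.019  0.023 -0.016]
```

```bash
python3 -m inch '[{"travel":[0.02,0,0],"turn":0},{"travel":[0.02,0,0],"turn":0},{"travel":[0,0,0],"turn":0},{"travel":[0,0,0],"turn":0}]' && python3 -m inch '[{"travel":[0,0,0],"turn":0},{"travel":[0,0,0],"turn":0},{"travel":[0,0,0],"turn":0},{"travel":[0,0,0],"turn":0},{"travel":[0,0,0],"turn":0},{"travel":[0,0,0],"turn":0}]' 0 && python3 -m inch '[{"travel":[-0.4,0,0],"turn":0},{"travel":[-0.8,0,0],"turn":0},{"travel":[-0.8,0,0],"turn":0},{"travel":[-0.8,0,0],"turn":0},{"travel":[-0.8,0,0],"turn":0},{"travel":[-0.6,0,0],"turn":0},{"travel":[0,0,0],"turn":0}]' && python3 - <<'E'
from h import *
show((.5128,.3824,.12))
a=capture('top')[180:260,380:480];b=capture('side')[260:340,230:330]
cv2.imwrite('pics/g2.png',cv2.resize(np.hstack([a,b]),None,fx=4,fy=4,interpolation=cv2.INTER_CUBIC))
E
```

```text
time: 27.28
position: [0.5159, -0.3441, 0.1258]
ee_rot: [-0.048, 1.57, -0.746]
contact_force: [-2.3, 1.1, 6.3]
grip_width: 0.0179
time: 28.02
position: [0.5159, -0.344, 0.1249]
ee_rot: [2.427, 1.571, 1.729]
contact_force: [0.0, 0.2, 0.4]
grip_width: 0.0856
time: 28.9
position: [0.5162, -0.3443, 0.2313]
ee_rot: [-0.024, 1.569, -0.722]
contact_force: [0.6, -0.3, 0.4]
grip_width: 0.0855
t 28.9 p [ 0.5162 -0.3443  0.2313] xax [ 0.002 -0.002 -1.   ] zdeg -39.99 w 0.0855 F [ 0.59 -0.28  0.38] j [-0.72  0.38  0.16  1.34  0.    1.55]
 travel units [  4.408  22.183 -18.795]
```

View pics/g2.png

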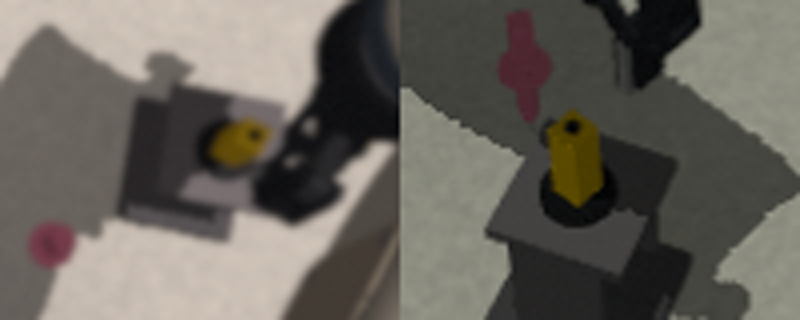

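The pen is hanging in the stand with its top at about (253,133) in the left crop, as before the lift, and its collar on the plate. Next I close the fingers, turn to zdeg 15 and cross to the console.

```bash
python3 -m inch '[{"travel":[0,0,0],"turn":-0.9},{"travel":[0,0,0],"turn":-0.95},{"travel":[0,0,0],"turn":-0.95},{"travel":[0,0,0],"turn":-0.95},{"travel":[0,0,0],"turn":-0.95},{"travel":[0,0,0],"turn":-0.95},{"travel":[0,0,0],"turn":-0.95},{"travel":[0,0,0],"turn":-0.95},{"travel":[0,0,0],"turn":-0.95},{"travel":[0,0,0],"turn":-0.95},{"travel":[0,0,0],"turn":-0.95},{"travel":[0,0,0],"turn":-0.6}]' 1 40 && python3 -m inch '[{"travel":[0,0.5,0.14],"turn":0},{"travel":[0,0.9,0.24],"turn":0},{"travel":[0,0.9,0.24],"turn":0},{"travel":[0,0.9,0.24],"turn":0},{"travel":[0,0.9,0.24],"turn":0},{"travel":[0,0.9,0.24],"turn":0},{"travel":[0,0.9,0.24],"turn":0},{"travel":[0,0.9,0.24],"turn":0},{"travel":[0,0.9,0.24],"turn":0},{"travel":[0,0.9,0.24],"turn":0},{"travel":[0,0.9,0.24],"turn":0},{"travel":[0,0.9,0.24],"turn":0},{"travel":[0,0.9,0.24],"turn":0},{"travel":[0,0.9,0.24],"turn":0},{"travel":[0,0.9,0.24],"turn":0},{"travel":[0,0.9,0.24],"turn":0}]' && python3 -m inch '[{"travel":[0,0.9,0.24],"turn":0},{"travel":[0,0.9,0.24],"turn":0},{"travel":[0,0.9,0.24],"turn":0},{"travel":[0,0.9,0.24],"turn":0},{"travel":[0,0.9,0.24],"turn":0},{"travel":[0,0.9,0.24],"turn":0},{"travel":[0,0.9,0.24],"turn":0},{"travel":[0,0.9,0.24],"turn":0},{"travel":[0,0.9,0.24],"turn":0},{"travel":[0,0.9,0.24],"turn":0},{"travel":[0,0.9,0.24],"turn":0},{"travel":[0,0.9,0.24],"turn":0},{"travel":[0,0.9,0.24],"turn":0},{"travel":[0,0.9,0.24],"turn":0},{"travel":[0,0.5,0.1],"turn":0},{"travel":[0,0,0],"turn":0},{"travel":[0,0,0],"turn":0}]' && python3 -c "
from h import *
show((.5128,.3825,.080))"
```

```text
time: 30.5
position: [0.5156, -0.3438, 0.2288]
ee_rot: [2.151, 1.569, 2.415]
contact_force: [-0.9, -1.0, -0.4]
grip_width: 0.0001
time: 32.5
position: [0.5152, 0.0197, 0.23]
ee_rot: [-1.178, 1.571, -0.916]
contact_force: [-0.1, 0.5, -0.1]
grip_width: -0.0001
time: 34.62
position: [0.5143, 0.3566, 0.2299]
ee_rot: [-2.403, 1.57, -2.141]
contact_force: [0.6, -0.5, 0.4]
grip_width: 0.0001
t 34.62 p [0.5143 0.3566 0.2299] xax [-0. -0. -1.] zdeg 14.99 w 0.0001 F [ 0.56 -0.5   0.38] j [ 0.47  0.4   0.17  1.35 -0.    1.78]
 travel units [5.996 1.019 0.213]
```

```bash
python3 -m inch '[{"travel":[0.3,0.5,0.1],"turn":0},{"travel":[0.7,0.52,0.11],"turn":0},{"travel":[0.8,0,0],"turn":0},{"travel":[0.8,0,0],"turn":0},{"travel":[0.8,0,0],"turn":0},{"travel":[0.8,0,0],"turn":0},{"travel":[0.8,0,0],"turn":0},{"travel":[0.6,0,0],"turn":0},{"travel":[0.4,0,0],"turn":0},{"travel":[0,0,0],"turn":0},{"travel":[0,0,0],"turn":0}]' && python3 - <<'E'
from h import *
show((.5128,.3825,.0617))
a=capture('top')[225:285,130:210];b=capture('side')[100:160,260:340]
cv2.imwrite('pics/k.png',cv2.resize(np.hstack([a,b]),None,fx=5,fy=5,interpolation=cv2.INTER_CUBIC))
E
```

```text
time: 36.0
position: [0.513, 0.3832, 0.0806]
ee_rot: [0.251, 1.57, 0.513]
contact_force: [-0.3, 0.4, 0.2]
grip_width: -0.0002
t 36.0 p [0.513  0.3832 0.0806] xax [ 0.001  0.    -1.   ] zdeg 15.01 w -0.0002 F [-0.25  0.44  0.19] j [ 0.51  0.5  -0.05  1.02  0.    1.82]
 travel units [ 0.755 -0.024 -0.017]
```

View pics/k.png

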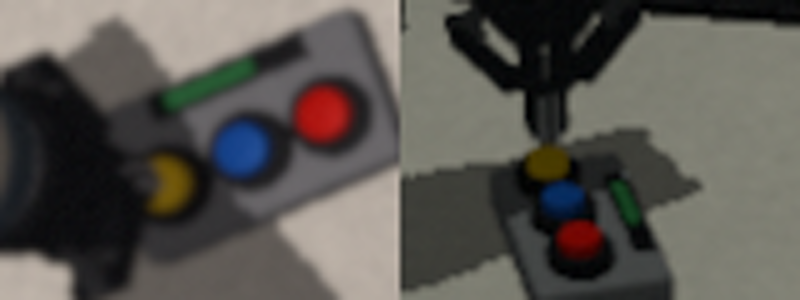

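The fingers are right above the yellow key. Pressing.

```bash
python3 -m inch '[{"travel":[0.25,-0.02,-0.02],"turn":0},{"travel":[0.2,0,0],"turn":0},{"travel":[0.1,0,0],"turn":0},{"travel":[0.1,0,0],"turn":0},{"travel":[0.08,0,0],"turn":0},{"travel":[0.04,0,0],"turn":0},{"travel":[0,0,0],"turn":0},{"travel":[0,0,0],"turn":0}]' && python3 - <<'E'
from h import *
F=[]
for i in range(6): capture('side');F.append(state()['contact_force'])
print(np.mean(F,0).round(2));show((.5128,.3825,.0617))
E
```

```text
time: 37.1
position: [0.5126, 0.3824, 0.0643]
ee_rot: [0.149, 1.568, 0.412]
contact_force: [-8.5, -5.8, 30.9]
grip_width: 0.0001
[-8.83 -5.7  31.47]
t 37.4 p [0.5126 0.3824 0.0643] xax [ 0.003  0.001 -1.   ] zdeg 15.02 w 0.0001 F [-10.21  -5.98  31.45] j [ 0.51  0.51 -0.08  0.98 -0.    1.82]
 travel units [ 0.104 -0.     0.009]
```

The force hit about 31 N, so the key is bottomed. It bottoms at TCP z≈0.0643, earlier than I assumed, so I'll press blue about 2 mm less deep. Raising and moving to blue.

```bash
python3 -m inch '[{"travel":[-0.15,0,0],"turn":0},{"travel":[-0.35,0,0],"turn":0},{"travel":[-0.5,0,0],"turn":0},{"travel":[0,-0.4,0],"turn":0},{"travel":[0,-0.6,0],"turn":0},{"travel":[0,-0.6,0],"turn":0},{"travel":[0,-0.24,0],"turn":0},{"travel":[0,0,0],"turn":0},{"travel":[0,0,0],"turn":0}]' && python3 -c "
from h import *
show((.5247,.338,.064))"
```

```text
time: 38.52
position: [0.5243, 0.3381, 0.0857]
ee_rot: [1.521, 1.571, 1.783]
contact_force: [-0.3, 0.5, 0.2]
grip_width: -0.0001
t 38.52 p [0.5243 0.3381 0.0857] xax [-0.  0. -1.] zdeg 15.01 w -0.0001 F [-0.27  0.51  0.2 ] j [ 0.44  0.47 -0.09  1.01  0.    1.75]
 travel units [ 0.869 -0.008  0.016]
```

```bash
python3 -m inch '[{"travel":[0.3,0,0.01],"turn":0},{"travel":[0.25,0,0],"turn":0},{"travel":[0.1,0,0],"turn":0},{"travel":[0.1,0,0],"turn":0},{"travel":[0.08,0,0],"turn":0},{"travel":[0.05,0,0],"turn":0},{"travel":[0,0,0],"turn":0},{"travel":[0,0,0],"turn":0}]' && python3 - <<'E'
from h import *
F=[]
for i in range(5): capture('side');F.append(state()['contact_force'])
print(np.mean(F,0).round(2));show((.5247,.338,.064))
E
```

```text
time: 39.52
position: [0.5243, 0.3382, 0.0647]
ee_rot: [0.79, 1.57, 1.052]
contact_force: [-5.6, -0.4, 11.0]
grip_width: -0.0001
[-5.48 -0.02 11.03]
t 39.77 p [0.5243 0.3382 0.0647] xax [ 0.     0.001 -1.   ] zdeg 15.02 w -0.0 F [-4.88  0.54 10.7 ] j [ 0.44  0.49 -0.12  0.97  0.    1.75]
 travel units [ 0.028 -0.011  0.014]
```

At 11 N the blue key is on its stop. I'll raise the arm, then check the scene numerically against the first pictures, since my picture views are used up.

```bash
python3 -m inch '[{"travel":[-0.15,0,0],"turn":0},{"travel":[-0.4,0,0],"turn":0},{"travel":[-0.8,0,0],"turn":0},{"travel":[-0.8,0,0],"turn":0},{"travel":[-0.8,0,0],"turn":0},{"travel":[-0.8,0,0],"turn":0},{"travel":[-0.6,0,0],"turn":0},{"travel":[0,0,0],"turn":0},{"travel":[0,0,0],"turn":0},{"travel":[0,0,0],"turn":0}]' && python3 - <<'E'
from h import *
show()
Y=((18,120,60),(35,255,255))
for n,B in (('top',{'pen':(428,205,24,22),'orangecap':(258,145,30,30)}),('side',{'pen':(262,284,24,30),'orangecap':(355,186,30,16),'yellow':(280,122,20,14),'blue':(282,132,22,16),'red':(285,142,24,16)})):
    i0=cv2.imread(f'pics/{n}0.png');i1=capture(n)
    for k,b in B.items():
        h={'pen':Y,'yellow':Y,'orangecap':((3,110,60),(20,255,255)),'blue':((100,110,30),(125,255,255)),'red':((0,130,40),(8,255,255))}[k]
        try: print(n,k,*[(q[0].round(1).tolist(),q[1]) for q in(blob(i0,*h,b),blob(i1,*h,b))])
        except ZeroDivisionError: print(n,k,'not visible')
    D=cv2.absdiff(i0,i1).max(2)
    R={'meter':(165,165,45,30),'mouse':(365,130,40,45),'jar':(258,145,32,32)} if n=='top' else {'meter':(342,138,30,32),'mouse':(345,285,56,36),'jar':(355,185,32,36)}
    for k,(x,y,w,hh) in R.items(): print(n,k,'changed px',int((D[y:y+hh,x:x+w]>40).sum()),'of',w*hh)
E
```

```text
time: 41.02
position: [0.5242, 0.3378, 0.1716]
ee_rot: [-2.943, 1.569, -2.681]
contact_force: [0.3, -0.5, -0.0]
grip_width: 0.0001
t 41.02 p [0.5242 0.3378 0.1716] xax [-0.001 -0.001 -1.   ] zdeg 15.01 w 0.0001 F [ 0.29 -0.49 -0.01] j [ 0.44  0.41  0.05  1.21 -0.    1.75]
top pen ([439.9, 215.1], 129.0) ([440.1, 215.1], 127.0)
top orangecap ([272.0, 157.7], 262.0) ([272.0, 157.7], 262.0)
top meter changed px 0 of 1350
top mouse changed px 0 of 1800
top jar changed px 0 of 1024
side pen ([273.3, 298.7], 234.0) ([273.2, 298.8], 228.0)
side orangecap ([370.3, 195.4], 205.0) ([370.3, 195.5], 206.0)
side yellow ([289.0, 131.9], 48.0) ([288.9, 131.8], 38.0)
side blue ([292.0, 139.6], 59.0) ([292.3, 139.7], 50.0)
side red ([295.4, 147.3], 60.0) ([295.5, 147.3], 58.0)
side meter changed px 0 of 960
side mouse changed px 0 of 2016
side jar changed px 0 of 1152
```

All the checks agree, so I'm handing in.

```bash
python3 -c "
from station import job_done
print(job_done())"
```

```text
the job is handed in; nothing more can be done
None
```

The seal check is done and handed in at 41 s of the 72 s allowed. The hand-in gives no verdict, so what follows is from my own measurements.

- **Seam:** I drew the pen's tip from the green dot round the corner to the orange dot at about 36 mm/s. The nib was about 4 mm in, judged from the mean force (about 1.75 N) and the tool height. The tip's position in the side view matched the prediction before touchdown, at the corner and at the orange dot. The arm blocked the top view there, so only the side camera confirmed this.
- **Pen:** It hangs in its stand by its collar, released. Both cameras place it within 0.2 px (about 0.5 mm) of where it started.
- **Keys:** I pressed yellow, let it come up, then pressed blue, and both went to their stops. Yellow met its stop about 2 mm higher than I planned, so the force rose to about 31 N (the limit is 40 N). I pressed blue less deep, at about 11 N.
- **Last checks:** All three keys are up within 0.3 px, and I never touched the red key. The meter, mouse and jar show no changed pixels in either view. The arm is clear, with no contact force beyond sensor noise.

No check failed. The only disagreement was that early stop on the yellow key.

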